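# Clamp a bottle on the shaker with the cam lever

## Task

Make the bottle fast on the shaker: push the sliding rod along by its upright grip until the bottle sits firmly in the V-shaped back rest and the rod's sprung pad is pressed about half-way in against it, and let go of the rod; then flip the cam lever right over centre until it lies fully home alongside the rod. Squeeze the glass gently - never drive the pad to the bottom of its spring - keep the bottle standing and do not touch it with the robot, and leave everything else where it is.

Things in the scene. Friction and masses are not known exactly. Their poses are not given: they have to be found in the camera images.
- shaker: bench shaker, white case 360 x 220 mm, aluminium platform 420 x 260 mm on it, top 85 mm above the bench; fixed. Origin under its centre at bench level, z up; +x is the way the rod slides to the bottle. A dark steel clamp housing (x -60 to 0, y -23 to 23 mm, 70 mm high) stands on the platform; the rod slides through it along x, axis at y 0, 55 mm above the platform
- rest_slot (a point): point on the platform top at shaker x 135, y 0. The dark steel V-shaped back rest, 75 mm high, open towards the rod, is bolted hereabouts on the rod's line: the axis of a bottle seated in it lies anywhere from 10 mm before to 10 mm beyond this point along shaker x (it differs each time and is not reported: feel for it)
- rod: steel rod 16 mm thick, slides only along the shaker's x. Origin on its axis under its grip, at shaker x -200 mm when fully drawn back, -100 fully in; from a start 0 to 20 mm in it needs to go about 40 to 90 mm. It drags with a steady 10 N and stays where it is left (against up to 10 N). Closing the cam lever clamps it (it then shifts only above about 30 N)
- rod_front (a point): fixed to the rod, 230 mm ahead of its origin: where the face of the 44 x 40 mm rubber pad is when not pressed. The pad sinks up to 8 mm towards the rod on a spring of 1.5 N/mm (half-way in 6 N, at the bottom 12 N). The loose bottle slides on the platform at 1 to 4 N before it meets the rest
- grip (a point): upright black round grip post at the rod's rear end, 16 mm thick, from 4 to 59 mm above the rod's axis; this point is on its axis 17 mm below its top (97 mm above the platform)
- bottle: clear glass bottle with blue cap, 70 mm diameter, 130 mm high, 0.2 to 0.35 kg, standing loose on the platform between pad and rest. Origin at the centre of its underside
- lever (a joint): cam lever angle, rad: about 0 to 0.15 wide open at the start (it springs back open if let go early), 2.1 fully home (closed). It turns on a vertical pin; seen from above it closes clockwise. Its end points 2.1 rad minus this angle anticlockwise of the shaker's +x, so closed it points along +x, beside the rod. From about 0.3 it grows stiff (up to about 15 N near its end), the dead centre is at about 1.75, beyond it springs home by itself
- lever_end (a point): in the round end of the bright steel lever, at mid-height; 87 mm from the pin axis. The lever is 12 mm wide (round end 18 mm) and 14 mm high, at 73 to 87 mm above the platform, with free space below its outer part
- cam_pin (a point): on the lever's vertical pin axis, at the lever's mid-height; shaker x -30, y 40 mm. The dark boss under it is 40 mm wide; a steel spring anchor post 12 mm wide, 71 mm high stands on the platform at shaker x -70, y 40 mm, with a thin spring strut from it to the cam
- jar: small glass jar 42 mm wide, 55 mm high, standing on the platform; leave alone
- vial: small amber vial 28 mm wide, 60 mm high, standing on the platform; leave alone
- amber: amber bottle 90 mm wide, 180 mm high on the bench; leave alone
- bowl: green bowl 110 mm wide on the bench; leave alone
- glovebox: cardboard glove box 120 x 200 x 75 mm on the bench; leave alone
- mould: red mould tray 160 x 160 x 22 mm on the bench; leave alone
Things that resemble listed ones, but are neither listed nor needed, are in the scene too. What is meant by the bottle is not purple or red, and is the larger of those in its own colour.

How it is judged:
By the outcome, as a careful person would: the job done as asked, in the order asked, and still so for the second after the job is handed in, with the robot touching nothing.
It also fails if it takes over 67 s, if anything falls off the work surface, if the arm or the gripper's body presses on something with over 40 N, if the wrist force passes 120 N, or if a joint passes its speed limit or range.

## Robot

A 6-joint arm with a two-finger parallel gripper is mounted at the origin on the work surface. World frame = base frame: x ahead of the robot, y to its left, z up, the work surface at z = 0. Lengths are in m, angles in rad, forces in N, time in s.
With the tool pointing down it reaches from about 0.35 to 0.85 m from the base axis. Payload 8.1 kg.
Tool frame: the origin (TCP) lies at the very end of the fingers, on their centre line; the grasp point (between the pads) lies 19 mm behind it; z points along the fingers, y is the line along which they close (so a half turn about z gives the same grasp; the last joint's range is limited). The gripper opens to 93 mm and grips with 3 to 60 N. Pads are 15 mm wide; open, the fingers measure 128 mm over their backs; the gripper's body (75 mm by 188 mm) begins 65 mm behind the grasp point.
Start: joints at [-1.255, 0.13, 1.488, -0, 1.523, -0.085], TCP at [0.234, -0.552, 0.219] pointing down, gripper open.
Joint ranges: [-2.96, 2.96], [-0.89, 2.26], [0.02, 2.5], [-1.34, 4.48], [0, 2.73], [-2.66, 2.66]. Speed limits (rad/s): [2.39, 2.39, 2.79, 3.14, 3.14, 3.14].

## Interface

Orientations are given as a rotation vector (axis times angle).
In Python, from plant import robot gives the robot as it stands. The module is installed in compiled form; this text tells all that it offers.
- The arm moves only by the tool play_rows, never from a script. Its argument "increments" is text: rows parted by semicolons, each of 5 numbers parted by spaces: the shift along the tool's x, y, z in mm, then the turn about the tool's z in degrees, then the closure, from -1 (fully open) to 1 (shut). In form: dx dy dz yaw claw; .... A call has 1 to 20 rows; each row is the pose to reach, as a shift and turn from the pose commanded when the call began, along the tool's axes at that moment; what a row does not reach only later rows make up. A row lasts 1/10 s, in which the tool goes at most 50 mm and 8.59 degrees, less where a joint would pass 70% of its speed; a pose out of reach is approached as far as the arm can. A call with a gripper value outside its range is refused whole. The fingers move at their own pace and stop on an object; "force" is the grip in N (left out, the last holds). Time passes only in rows, so rows that repeat a pose let the fingers close. It gives the time, the measured TCP pose, the force, the opening and the grip force at its end, in the units of the state.
- robot.read_state(): the state, without advancing time (a new reading comes with each control period).
- robot.read_camera(name): name is "side" or "top" or "wrist"; returns the picture (400x640x3 uint8, blue, green, red); there is no depth.
- robot.calibration(name): a dict with "vertical_fov" (degrees; the focal length in pixels is half the picture's height over the tangent of half this angle, whatever the lens; pixels are square), "cx", "cy" (the principal point, pixels), "rvec" (rotation vector, rad) and "tvec" (3), from world to camera coordinates, as OpenCV has them. Camera axes: x right, y down, z forward; pixel columns grow to the right and rows downward; lengths in m; the calibration is good to about 2 mm. A picture is of the moment at which its call begins: read the wrist's pose just before it. calibration takes no time and is no camera call; for the wrist camera it gives the pose at the moment of the call.
- robot.close_job(): hands the job in; it is judged then, once.
Trained networks look in the newest picture that a camera, given by its name, has taken for a name from the list of things; names that differ only in an ending like _2 or _b are one class to them, and where a whole thing is asked for, a point or a joint stands for the part that bears it (a point fixed in the world has none). Each returns a list of dicts, best first, with "conf" (0 to 1); they miss things now and then, are a little off and sometimes report something else, mostly with a low value. They report only what shows in the picture. A call takes as long as a camera call. They do not tell look-alikes from the thing itself.
- robot.recognise(camera, query): "centre" ([x, y, z] in m, in world coordinates, good to about 4 mm: the middle of the surface that is visible of it).
- robot.regions_of(camera, query): "pixels" (400x640 bool, what is visible of it).
- robot.landmark_of(camera, query): "centre" ([x, y, z] in m, in world coordinates, good to about 4 mm: a listed point, or the origin of a listed thing).
The state is a dict: "t": time; "q": joint angles; "dq": joint speeds; "joint_torque": joint torques, N m; "tool_pos": TCP position; "orientation": TCP orientation; "force": force on the tool from outside, world axes, zero at the start; "wrist_torque": the same for the moment, N m; "opening": finger opening in m; "gripper_force": force on a finger pad.
Only numpy, scipy, OpenCV 4.12 (cv2) and the standard library are available. Lean on these libraries where they do the work, as an engineer would, in place of code of your own. Each camera call takes 0.05 s, during which the arm holds its last target. There are 200 camera calls.

## Working session

There is one attempt and no reset: what is moved stays moved. The work goes in short steps, Python scripts to look and compute and a tool call to move; the robot and the scene stay as the last step left them, time stands still between calls to the robot, and variables do not carry over. Pictures are saved under pics/ and viewed, at most 10 in all, crops included, and the job is handed in when it is done.

Besides the shell and the picture viewer there is one more tool, called in YAML: its name, and indented under it one key for each argument. play_rows: Moves the arm, as the interface text tells. Its arguments: {"type":"object","properties":{"increments":{"type":"string"},"force":{"type":"number"}},"required":["increments"]}

```bash
mkdir -p pics; cat > h.py <<'E'
import numpy as np, cv2
from plant import robot
def snap(n,f):
    im=robot.read_camera(n); cv2.imwrite('pics/'+f,im); return im
def cam(n):
    c=robot.calibration(n); f=200/np.tan(np.radians(c['vertical_fov'])/2)
    K=np.array([[f,0,c['cx']],[0,f,c['cy']],[0,0,1.]]); return K,np.array(c['rvec'],float),np.array(c['tvec'],float)
def proj(n,P):
    K,r,t=cam(n); return cv2.projectPoints(np.array(P,float).reshape(-1,3),r,t,K,None)[0].reshape(-1,2)
def ray(n,uv,z):
    K,r,t=cam(n); R=cv2.Rodrigues(r)[0]; o=-R.T@t; d=R.T@np.linalg.inv(K)@np.array([uv[0],uv[1],1.]); return o+d*(z-o[2])/d[2]
E
python3 - <<'E'
from h import *
a=snap('top','top1.png'); b=snap('side','side1.png')
for n in ['top','side']:
  for q in ['shaker','rod','rod_front','grip','bottle','lever_end','cam_pin','rest_slot','jar','vial']:
    print(n,q,[(np.round(d['centre'],3).tolist(),round(d['conf'],2)) for d in robot.landmark_of(n,q)][:3])
s=robot.read_state();print(s['t'],s['tool_pos'],s['orientation'],s['opening'])
E
```

```text
top shaker [([0.384, 0.462, 0.0], 0.7), ([0.517, 0.034, -0.004], 0.63)]
top rod [([0.551, 0.221, 0.139], 0.96)]
top rod_front []
top grip [([0.554, 0.22, 0.183], 0.7)]
top bottle [([0.425, -0.264, -0.001], 0.96), ([0.514, -0.28, 0.0], 0.8), ([0.6, -0.259, 0.002], 0.79)]
top lever_end [([0.646, 0.082, 0.165], 0.55)]
top cam_pin [([0.56, 0.057, 0.169], 0.88)]
top rest_slot [([0.49, -0.102, 0.082], 0.87)]
top jar [([0.41, -0.005, 0.08], 0.69)]
top vial [([0.551, 0.219, 0.181], 0.62), ([0.432, 0.166, 0.086], 0.53)]
side shaker [([0.522, 0.035, -0.0], 0.66), ([0.548, 0.222, 0.182], 0.45)]
side rod [([0.555, 0.218, 0.14], 0.63), ([0.558, 0.06, 0.164], 0.54)]
side rod_front [([0.508, -0.006, 0.139], 0.81)]
side grip [([0.552, 0.215, 0.179], 0.69)]
side bottle [([0.42, -0.266, -0.004], 0.83), ([0.596, -0.258, -0.002], 0.76), ([0.511, -0.286, 0.0], 0.61)]
side lever_end [([0.643, 0.084, 0.168], 0.75)]
side cam_pin [([0.56, 0.058, 0.168], 0.86)]
side rest_slot [([0.494, -0.095, 0.085], 0.77), ([0.509, -0.008, 0.137], 0.49)]
side jar [([0.384, -0.457, -0.003], 0.16)]
side vial [([0.505, -0.005, 0.137], 0.59), ([0.428, 0.163, 0.091], 0.45)]
1.1 [ 0.23413062 -0.55243671  0.21862014] [-3.07869162e+00 -6.25408575e-01 -3.61218214e-05] 0.09264353478942322
```

View pics/top1.png

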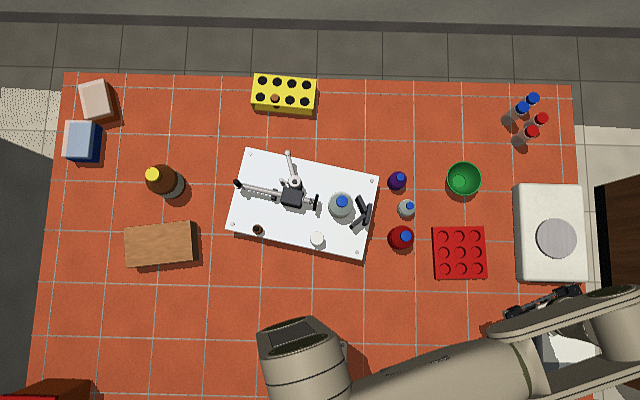

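View pics/side1.png

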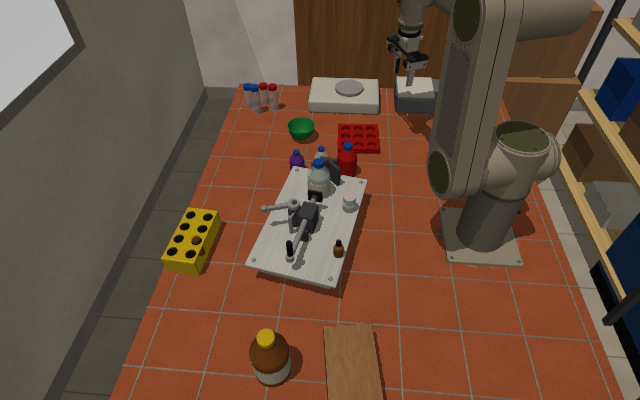

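The top view shows the shaker platform at about (303,205), the rod and its grip at (238,184), and the lever end at (288,153). Blue-capped clear bottles are at (342,205), on the platform, and at (407,208), smaller and on the bench. A purple one is at (397,180) and a red one at (401,237). The larger clear one on the platform, at (342,205), fits the description, and I'll check it in an enlarged crop.

```bash
cat >> h.py <<'E'
def T(p,X): # p=x,y,yaw ; shaker mm -> world m
    c,s=np.cos(p[2]),np.sin(p[2]); X=np.atleast_2d(X)/1000.
    return np.c_[p[0]+c*X[:,0]-s*X[:,1],p[1]+s*X[:,0]+c*X[:,1],X[:,2]]
E
python3 - <<'E'
from h import *
from scipy.optimize import least_squares
ob=[((0,0),(.517,.034)),((0,0),(.522,.035)),((-30,40),(.56,.057)),((-30,40),(.56,.058)),((135,0),(.49,-.102)),((135,0),(.494,-.095)),
 ('g',(.554,.22)),('g',(.552,.215)),('g',(.551,.221)),('g',(.555,.218)),('f',(.508,-.006)),('l',(.646,.082)),('l',(.643,.084))]
def f(p):
    r=[]
    for X,w in ob:
        if X=='g':X=(-200+p[3],0)
        if X=='f':X=(30+p[3],0)
        if X=='l':a=2.1-p[4];X=(-30+87*np.cos(a),40+87*np.sin(a))
        r.append(T(p,[X[0],X[1],0])[0,:2]-w)
    return np.ravel(r)*1000
s=least_squares(f,[.52,.035,-1.76,10,.1],x_scale=[.01,.01,.01,1,.01],loss='soft_l1')
print(s.x,np.degrees(s.x[2]));print(np.round(s.fun.reshape(-1,2),1).tolist())
p=s.x; np.save('p.npy',p)
im=cv2.imread('pics/top1.png'); big=cv2.resize(im[130:280,210:430],None,fx=3.6,fy=3.6,interpolation=cv2.INTER_CUBIC)
X=[[-210,-130,85],[210,-130,85],[210,130,85],[-210,130,85],[-200+p[3],0,199],[135,0,85],[-30,40,172],[-30+87*np.cos(2.1-p[4]),40+87*np.sin(2.1-p[4]),172],[30+p[3],0,160]]
for u,v in proj('top',T(p,X)): cv2.drawMarker(big,(int((u-210)*3.6),int((v-130)*3.6)),(255,0,255),0,14,1)
cv2.imwrite('pics/c1.png',big)
E
```

```text
[ 0.51659592  0.03507741 -1.76325201 12.26116164  0.03158732] -101.02689819890601
[[-0.4, 1.1], [-5.4, 0.1], [1.6, -0.1], [1.6, -1.1], [0.8, 4.6], [-3.2, -2.4], [-1.5, -0.6], [0.5, 4.4], [1.5, -1.6], [-2.5, 1.4], [0.5, -0.4], [-1.4, 1.0], [1.6, -1.0]]
```

View pics/c1.png

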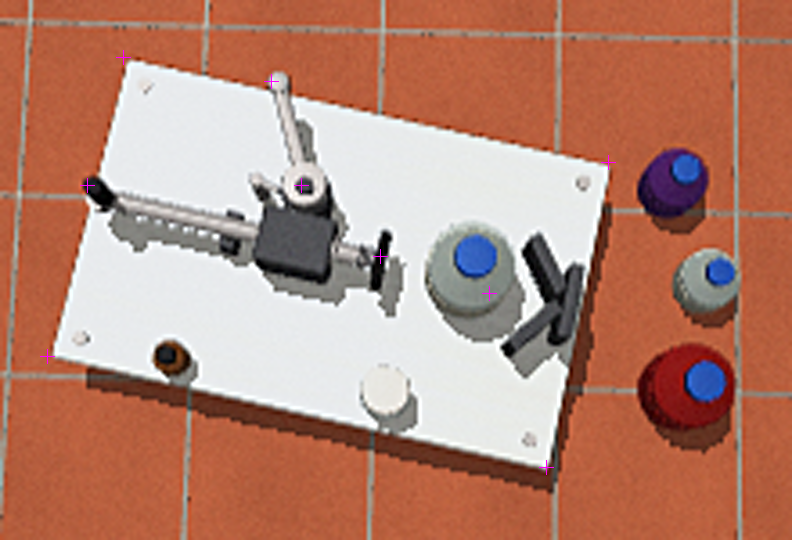

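The crop confirms it: the large clear bottle with a blue cap is on the platform at crop (470,270), between pad and rest. The smaller look-alike is off the platform at (707,285). The fitted shaker pose lines up with the corners and the grip to about 2 mm.

```bash
cat >> h.py <<'E'
from scipy.spatial.transform import Rotation as R_
def tool(p,tgt,ydir_deg): # rows args to TCP target (shaker mm, world z), tool y along shaker angle
    s=robot.read_state(); M=R_.from_rotvec(s['orientation']).as_matrix()
    w=T(p,tgt)[0]; d=M.T@(w-s['tool_pos'])*1000
    ya=np.degrees(np.arctan2(M[1,1],M[0,1])); want=np.degrees(p[2])+ydir_deg
    y=(-(want-ya)+90)%180-90
    return np.round(d,1), round(y,1)
def sh(p,w): # world -> shaker mm
    c,s=np.cos(p[2]),np.sin(p[2]); d=np.array(w[:2])-p[:2]; return np.round([1000*(c*d[0]+s*d[1]),1000*(-s*d[0]+c*d[1]),1000*w[2]],1)
E
python3 - <<'E'
from h import *
p=np.load('p.npy'); print(tool(p,[-200+p[3],0,270],0),tool(p,[-200+p[3],0,163],0)); s=robot.read_state(); print(s['t'],s['force'],sh(p,s['tool_pos']))
E
```

```text
(array([ 594.3, -586.4,  -51.4]), np.float64(34.0)) (array([ 594.3, -586.4,   55.6]), np.float64(34.0))
1.1 [ 0.41206059 -0.55083687  0.76931425] [ 630.7 -164.9  218.6]
```

play_rows:
  increments: "0 0 -70 0 -1; 30 -30 -80 0 -1; 65 -64 -80 5 -1; 100 -98 -80 10 -1; 135 -132 -80 14 -1; 170 -166 -80 18 -1; 205 -200 -80 22 -1; 240 -235 -80 26 -1; 275 -270 -80 30 -1; 310 -305 -80 34 -1; 345 -340 -80 34 -1; 380 -375 -80 34 -1; 415 -410 -80 34 -1; 450 -445 -80 34 -1; 485 -480 -80 34 -1; 520 -515 -80 34 -1; 555 -550 -80 34 -1; 594 -586 -60 34 -1; 594 -586 -52 34 -1; 594 -586 -52 34 -1"
  force: 30

```text
t: 3.1
tool_pos: [0.5513, 0.2197, 0.2676]
orientation: [3.125, -0.298, -0.007]
force: [-0.7, -0.6, -0.3]
opening: 0.0932
gripper_force: 0.0
```

```bash
python3 - <<'E'
from h import *
p=np.load('p.npy'); s=robot.read_state(); print(s['t'],s['force'],sh(p,s['tool_pos']),s['q'],s['opening'])
for n in ['wrist','top','side']: 
  snap(n,n+'2.png'); 
  for q in ['grip','rod','cam_pin']: print(n,q,[(sh(p,d['centre']),round(d['conf'],2)) for d in robot.landmark_of(n,q)])
print(tool(p,[-200+p[3],0,163],0))
E
```

```text
3.1 [-0.6693672  -0.61285002 -0.27329407] [-187.8   -1.3  267.6] [ 2.92944573e-01  1.02403303e-01  1.42976500e+00 -1.41671974e-04
  1.61439797e+00  2.05403134e+00] 0.09315770411162502
wrist grip [(array([-185.3,   -1.7,  183.6]), 0.88)]
wrist rod [(array([-182.6,    2. ,  138.3]), 0.91)]
wrist cam_pin [(array([-35.1,  41.9, 166.7]), 0.87)]
top grip []
top rod []
top cam_pin [(array([-31.4,  43.9, 167.5]), 0.89)]
side grip [(array([-188.6,   -1.7,  180.6]), 0.7), (array([  70.8, -103.8,   85.1]), 0.38)]
side rod [(array([-1.841e+02,  1.000e-01,  1.411e+02]), 0.71), (array([-71.6, 113.8, 166.4]), 0.66)]
side cam_pin [(array([-33.1,  40.4, 166.5]), 0.7), (array([-70.6, 113.2, 166.9]), 0.32), (array([-185.7,   -1.2,  179.7]), 0.23)]
(array([ -0.2,  -0.7, 108. ]), np.float64(-0.0))
```

View pics/wrist2.png

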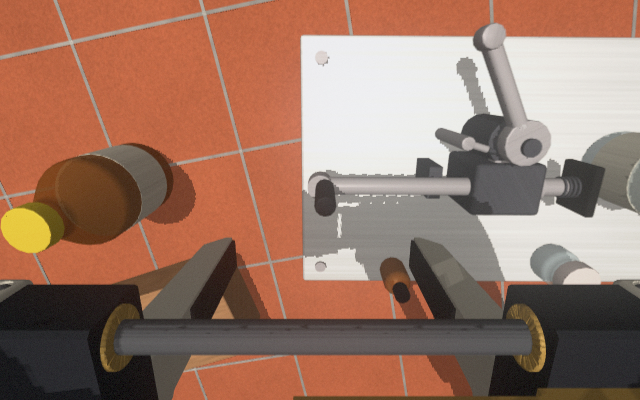

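The wrist view shows the grip post at (323,190), between the open fingers, with the rod running right to the pad at (580,188). I'll go down and grip it.

play_rows:
  increments: "1 1 50 0 -1; 1 1 90 0 -1; 1 1 104 0 -1; 1 1 104 0 -1; 1 1 104 0 0.6; 1 1 104 0 1; 1 1 104 0 1; 1 1 104 0 1; 1 1 104 0 1; 1 1 104 0 1"
  force: 30

```text
t: 4.7
tool_pos: [0.5533, 0.2177, 0.1669]
orientation: [-3.127, 0.302, -0.001]
force: [-0.9, 0.7, 0.0]
opening: 0.0497
gripper_force: 0.0
```

```bash
cat > st.py <<'E'
from h import *
p=np.load('p.npy'); s=robot.read_state(); c,n=np.cos(p[2]),np.sin(p[2]); F=s['force']
print(s['t'],'F',np.round([c*F[0]+n*F[1],-n*F[0]+c*F[1],F[2]],1),sh(p,s['tool_pos']),round(s['opening'],4),round(s['gripper_force'],1))
E
python3 st.py
```

```text
4.7 F [-0.5 -1.   0. ] [-186.3    1.1  166.9] 0.0497 0.0
```

play_rows:
  increments: "0 0 3 0 1; 0 0 3 0 1; 0 0 3 0 1; 0 0 3 0 1; 0 0 3 0 1; 0 0 3 0 1; 0 0 3 0 1"

```text
t: 5.4
tool_pos: [0.5532, 0.2177, 0.1636]
orientation: [3.127, -0.302, -0.0]
force: [-0.4, 0.7, -1.6]
opening: 0.0154
gripper_force: 30.0
```

```bash
python3 st.py
```

```text
5.4 F [-0.6 -0.6 -1.6] [-186.2    1.   163.6] 0.0154 30.0
```

play_rows:
  increments: "0 3 0 0 1; 0 6 0 0 1; 0 9 0 0 1; 0 12 0 0 1; 0 15 0 0 1; 0 18 0 0 1; 0 20 0 0 1; 0 22 0 0 1; 0 24 0 0 1; 0 25 0 0 1"

```text
t: 6.4
tool_pos: [0.5487, 0.195, 0.1636]
orientation: [-3.124, 0.3, -0.001]
force: [3.6, 10.2, -4.2]
opening: 0.0156
gripper_force: 30.0
```

```bash
python3 - <<'E'
from h import *
exec(open('st.py').read())
im=snap('top','t3.png')
print([(sh(p,d['centre']),round(d['conf'],2)) for d in robot.landmark_of('top','bottle')])
print([(sh(p,d['centre']),round(d['conf'],2)) for d in robot.landmark_of('top','rod_front')])
E
```

```text
6.4 F [-10.7   1.5  -4.2] [-163.1    0.9  163.6] 0.0156 30.0
[(array([313.1, -35.5,   3. ]), 0.94), (array([ 2.728e+02,  1.391e+02, -1.000e-01]), 0.82), (array([112.4,  14.1,  80.2]), 0.73), (array([ 3.134e+02,  5.920e+01, -3.000e-01]), 0.66)]
[(array([ 65.1,  -0.9, 141.1]), 0.66)]
```

play_rows:
  increments: "0 2 0 0 1; 0 4 0 0 1; 0 6 0 0 1; 0 8 0 0 1; 0 10 0 0 1; 0 12 0 0 1; 0 14 0 0 1; 0 16 0 0 1; 0 18 0 0 1"

```text
t: 7.45
tool_pos: [0.5453, 0.178, 0.1636]
orientation: [-3.123, 0.3, -0.001]
force: [4.0, 12.4, -5.4]
opening: 0.0152
gripper_force: 30.0
```

```bash
python3 - <<'E'
from h import *
exec(open('st.py').read())
im=snap('top','t4.png')
print([(sh(p,d['centre']),round(d['conf'],2)) for d in robot.landmark_of('top','bottle')])
E
```

```text
7.45 F [-12.9   1.5  -5.4] [-145.8    0.8  163.6] 0.0152 30.0
[(array([119.5,  12.6,  82.6]), 0.85), (array([313.1,  59.6,   0.4]), 0.84), (array([311.8, -33.9,   0.8]), 0.56), (array([273.7, 138.8,   1. ]), 0.49)]
```

play_rows:
  increments: "0 1 0 0 1; 0 2 0 0 1; 0 3 0 0 1; 0 4 0 0 1"

```text
t: 7.95
tool_pos: [0.5445, 0.1742, 0.1636]
orientation: [-3.123, 0.299, -0.001]
force: [3.3, 13.0, -5.5]
opening: 0.0154
gripper_force: 30.0
```

play_rows:
  increments: "0 1 0 0 1; 0 2 0 0 1; 0 3 0 0 1"

```text
t: 8.25
tool_pos: [0.5439, 0.1713, 0.1636]
orientation: [-3.123, 0.299, -0.001]
force: [5.5, 13.4, -4.4]
opening: 0.0156
gripper_force: 30.0
```

```bash
python3 - <<'E'
from h import *
exec(open('st.py').read())
im=snap('top','t5.png')
print([(sh(p,d['centre']),round(d['conf'],2)) for d in robot.landmark_of('top','bottle')])
E
```

```text
8.25 F [-14.2   2.8  -4.4] [-138.9    0.8  163.6] 0.0156 30.0
[(array([312.3,  57.5,   3.4]), 0.78), (array([312.1, -34.5,   2.5]), 0.69), (array([124.4,  13.3,  80.9]), 0.68), (array([510.2, -38. ,  -1.9]), 0.58), (array([-108.1, -109.8,   83.3]), 0.52), (array([270.8, 139.8,   5.6]), 0.51)]
```

play_rows:
  increments: "0 0.7 0 0 1; 0 1.4 0 0 1; 0 2 0 0 1"

```text
t: 8.65
tool_pos: [0.5435, 0.1692, 0.1636]
orientation: [-3.123, 0.3, -0.001]
force: [4.2, 12.0, -4.9]
opening: 0.0155
gripper_force: 30.0
```

play_rows:
  increments: "0 0.7 0 0 1; 0 1.4 0 0 1; 0 2 0 0 1"

```text
t: 8.95
tool_pos: [0.5431, 0.1673, 0.1636]
orientation: [-3.123, 0.299, -0.001]
force: [3.4, 11.7, -5.6]
opening: 0.0155
gripper_force: 30.0
```

```bash
python3 - <<'E'
from h import *
exec(open('st.py').read())
im=snap('top','t6.png')
print([(sh(p,d['centre']),round(d['conf'],2)) for d in robot.landmark_of('top','bottle')][:4])
a=cv2.imread('pics/top1.png')
f=lambda i:cv2.resize(i[165:250,285:385],None,fx=4,fy=4,interpolation=cv2.INTER_CUBIC)
cv2.imwrite('pics/c6.png',np.hstack([f(a),f(im)]))
E
```

```text
8.95 F [-12.1   1.1  -5.6] [-134.9    0.7  163.6] 0.0155 30.0
[(array([317.1, -37.4,  -1.8]), 0.93), (array([132.9,  12.9,  81.4]), 0.82), (array([273.7, 139.7,   3.3]), 0.75), (array([ 3.133e+02,  5.750e+01, -1.000e-01]), 0.64)]
```

View pics/c6.png

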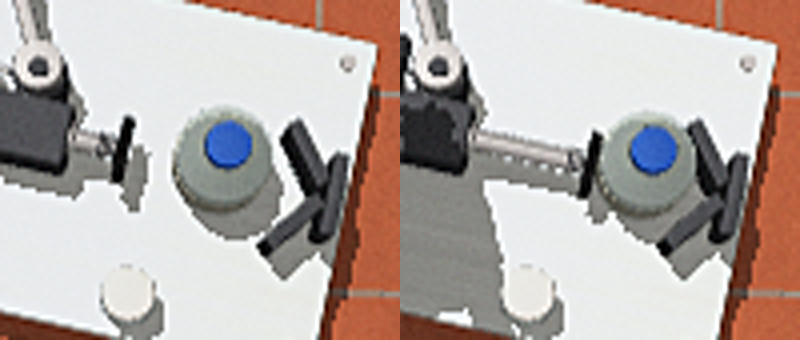

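The bottle, at crop (650,160), has met the pad and is just reaching the upper arm of the V, a little off the line towards +y. I'll carry on in small steps.

play_rows:
  increments: "0 0.7 0 0 1; 0 1.4 0 0 1; 0 2 0 0 1"

```text
t: 9.35
tool_pos: [0.5428, 0.1654, 0.1636]
orientation: [-3.123, 0.3, -0.001]
force: [3.6, 12.5, -5.0]
opening: 0.0153
gripper_force: 30.0
```

play_rows:
  increments: "0 0.7 0 0 1; 0 1.4 0 0 1; 0 2 0 0 1"

```text
t: 9.65
tool_pos: [0.5424, 0.1638, 0.1636]
orientation: [-3.122, 0.299, -0.002]
force: [4.9, 15.1, -5.5]
opening: 0.0154
gripper_force: 30.0
```

```bash
python3 - <<'E'
from h import *
exec(open('st.py').read())
im=snap('top','t7.png')
print([(sh(p,d['centre']),round(d['conf'],2)) for d in robot.landmark_of('top','bottle')][:4])
E
```

```text
9.65 F [-15.8   1.9  -5.5] [-131.3    0.7  163.6] 0.0154 30.0
[(array([132.8,  13.2,  82.4]), 0.91), (array([314.5, -36.2,   1.3]), 0.89), (array([ 2.741e+02,  1.389e+02, -1.000e-01]), 0.75), (array([315.3,  56.5,   2.5]), 0.49)]
```

```bash
python3 - <<'E'
from h import *
p=np.load('p.npy')
for f in ['top1.png','t6.png','t7.png']:
    im=cv2.imread('pics/'+f).astype(int); m=(im[...,0]>120)&(im[...,2]<80)&(im[...,1]<130); m[:, :325]=0; m[:,370:]=0; m[:185]=0;m[225:]=0
    v,u=np.nonzero(m); print(f,len(u),u.mean(),v.mean(),sh(p,ray('top',(u.mean(),v.mean()),.213)))
im=cv2.imread('pics/t7.png'); cv2.imwrite('pics/c7.png',cv2.resize(im[165:250,285:395],None,fx=7,fy=7,interpolation=cv2.INTER_CUBIC))
print(proj('top',T(p,[[135,0,160],[180,0,160],[60,0,160]])))
E
```

```text
top1.png 96 341.8229166666667 200.58333333333334 [112.4   9.4 213. ]
t6.png 97 348.0618556701031 201.98969072164948 [129.6   9.3 213. ]
t7.png 98 348.7959183673469 202.10204081632654 [131.7   9.4 213. ]
[[347.83371119 208.25939652]
 [363.45820324 211.67155124]
 [321.86601721 202.58844163]]
```

View pics/c7.png

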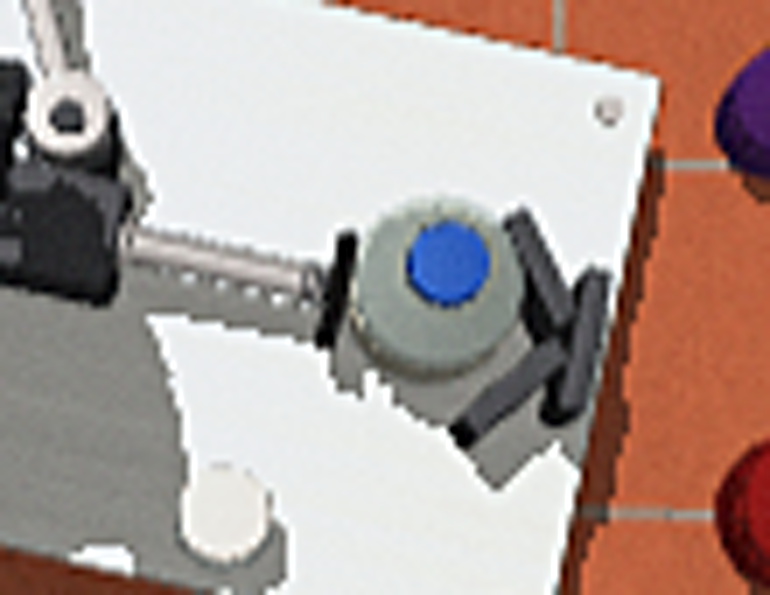

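The bottle touches only the upper arm of the V so far. It is at y ≈ +9 mm, with the axis at x ≈ 132, so it still has to slide about 7 mm further in to centre.

play_rows:
  increments: "0 0.5 0 0 1; 0 1 0 0 1; 0 1 0 0 1"

```text
t: 10.05
tool_pos: [0.5422, 0.163, 0.1636]
orientation: [-3.122, 0.299, -0.002]
force: [5.7, 15.3, -6.5]
opening: 0.0152
gripper_force: 30.0
```

play_rows:
  increments: "0 0.5 0 0 1; 0 1 0 0 1; 0 1 0 0 1"

```text
t: 10.35
tool_pos: [0.5421, 0.1623, 0.1636]
orientation: [-3.122, 0.299, -0.002]
force: [4.8, 16.5, -4.6]
opening: 0.0154
gripper_force: 30.0
```

```bash
cat > cap.py <<'E'
from h import *
exec(open('st.py').read())
im=robot.read_camera('top').astype(int); m=(im[...,0]>120)&(im[...,2]<80)&(im[...,1]<130); m[:, :325]=0; m[:,370:]=0; m[:185]=0;m[225:]=0
v,u=np.nonzero(m); b=sh(p,ray('top',(u.mean(),v.mean()),.213)); print('cap',b,'press',round(sh(p,s['tool_pos'])[0]+230+35-b[0],1))
E
python3 cap.py
```

```text
10.35 F [-17.1   1.6  -4.6] [-129.7    0.7  163.6] 0.0154 30.0
cap [131.8   9.5 213. ] press 3.5
```

play_rows:
  increments: "0 0.5 0 0 1; 0 1 0 0 1; 0 1 0 0 1"

```text
t: 10.7
tool_pos: [0.542, 0.1615, 0.1636]
orientation: [-3.121, 0.299, -0.002]
force: [5.1, 17.4, -6.3]
opening: 0.0153
gripper_force: 30.0
```

```bash
python3 cap.py
```

```text
10.7 F [-18.    1.7  -6.3] [-129.     0.7  163.6] 0.0153 30.0
cap [131.5   9.5 213. ] press 4.5
```

play_rows:
  increments: "0 0.5 0 0 1; 0 0.8 0 0 1; 0 0.8 0 0 1"

```text
t: 11.05
tool_pos: [0.5418, 0.161, 0.1636]
orientation: [-3.121, 0.298, -0.002]
force: [5.8, 18.4, -6.6]
opening: 0.0153
gripper_force: 30.0
```

```bash
python3 cap.py
```

```text
11.05 F [-19.2   2.2  -6.6] [-128.4    0.7  163.6] 0.0153 30.0
cap [131.5   9.5 213. ] press 5.1
```

```bash
python3 - <<'E'
from h import *
from scipy.optimize import minimize
p=np.load('p.npy')
a=np.linspace(0,2*np.pi,40)
def ring(x,y,r,z): return np.c_[x+r*np.cos(a),y+r*np.sin(a),0*a+z]
out=[]
for n,(u0,v0,w,h) in {'top':(315,175,60,65),'side':(290,145,60,65)}.items():
    im=robot.read_camera(n)
    rg=robot.regions_of(n,'bottle'); lm=robot.landmark_of(n,'bottle')
    print(n,[(sh(p,d['centre']),round(d['conf'],2)) for d in lm if abs(sh(p,d['centre'])[0]-135)<40])
    S=8; big=cv2.resize(im[v0:v0+h,u0:u0+w],None,fx=S,fy=S,interpolation=cv2.INTER_CUBIC)[:, :400] if 0 else cv2.resize(im[v0:v0+h,u0:u0+w],(395,428),interpolation=cv2.INTER_CUBIC)
    k=395/w
    for y,c in ((0,(0,255,0)),(9.5,(255,0,255))):
        for r,z in ((35,86),(35,165)):
            q=(proj(n,T(p,ring(132,y,r,z)))-[u0,v0]+.5)*k; cv2.polylines(big,[q.astype(int)],True,c,1)
    out.append(big)
    for d in rg:
        m=d['pixels']; v,u=np.nonzero(m); print(round(d['conf'],2),len(u),round(u.mean(),1),round(v.mean(),1),u.min(),u.max(),v.min(),v.max())
cv2.imwrite('pics/c8.png',np.hstack(out))
E
```

```text
top [(array([134.4,  11.9,  81.4]), 0.81)]
0.95 502 346.7 205.6 335 359 193 218
0.84 498 400.5 236.8 387 413 225 248
0.83 281 405.8 207.0 397 415 198 216
0.83 321 396.1 180.1 386 406 170 190
side [(array([130.4,   8. ,  86. ]), 0.59)]
0.95 496 321.7 171.4 310 331 154 194
```

View pics/c8.png

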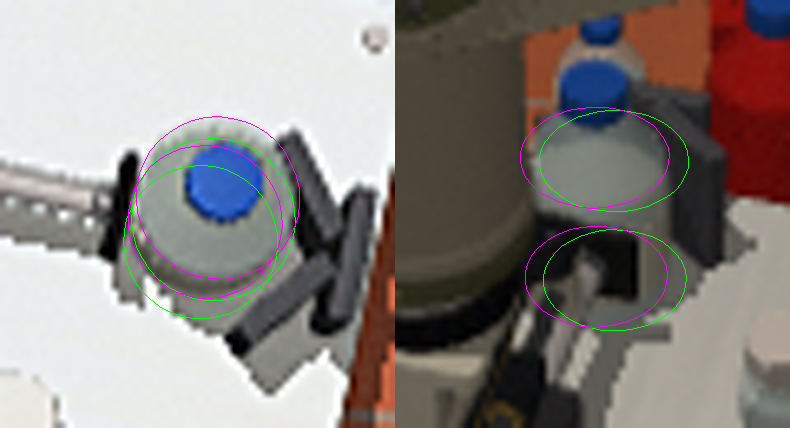

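Both views match the magenta outline, so the bottle is at y ≈ +9 mm, touching the upper arm with about 14 mm of gap at the lower one. It is stuck there by friction. I'll try a little more force, still short of the spring's bottom, and watch whether it slips.

play_rows:
  increments: "0 0.6 0 0 1; 0 1 0 0 1; 0 1 0 0 1"

```text
t: 11.7
tool_pos: [0.5417, 0.1602, 0.1636]
orientation: [-3.121, 0.298, -0.002]
force: [6.7, 19.2, -7.4]
opening: 0.0158
gripper_force: 30.0
```

```bash
python3 cap.py
```

```text
11.7 F [-20.2   2.9  -7.4] [-127.6    0.7  163.6] 0.0158 30.0
cap [131.5   9.5 213. ] press 5.9
```

play_rows:
  increments: "0 -12 0 0 1; 0 -14 0 0 1; 0 -2 0 0 1; 0 -2 0 0 1; 0 -14 0 0 1; 0 -14 0 0 1; 0 -2 0 0 1; 0 -2 0 0 1; 0 -14 0 0 1; 0 -14 0 0 1; 0 -2 0 0 1; 0 -2 0 0 1"

```text
t: 12.95
tool_pos: [0.5416, 0.1599, 0.1636]
orientation: [-3.123, 0.3, -0.001]
force: [0.1, 9.1, -3.1]
opening: 0.0153
gripper_force: 30.0
```

```bash
python3 cap.py
```

```text
12.95 F [-8.9 -1.7 -3.1] [-127.3    0.7  163.6] 0.0153 30.0
cap [131.7   9.4 213. ] press 6.0
```

Firm pushing and tapping have not freed it. I'll ease the pad back to about half-way in, let go, and look at the rest squarely with the wrist camera from above.

play_rows:
  increments: "0 -2 0 0 1; 0 -4 0 0 1; 0 -5 0 0 1; 0 -5 0 0 1; 0 -4.2 0 0 1; 0 -4.2 0 0 -0.2; 0 -4.2 0 0 -0.2; 0 -4.2 0 0 -0.2; 0 -4.2 0 0 -0.2; 0 -4.2 0 0 -0.2; 0 -4.2 -40 0 -0.2; 0 -4.2 -80 0 -0.2; 0 -4.2 -115 0 -0.2; 40 40 -150 0 -0.2; 60 90 -150 0 -0.2; 60 140 -150 0 -0.2; 60 190 -150 0 -0.2; 60 210 -150 0 -0.2; 60 210 -150 0 -0.2"

```text
t: 14.9
tool_pos: [0.5596, -0.0642, 0.3137]
orientation: [3.125, -0.31, 0.0]
force: [-0.3, 0.1, 0.4]
opening: 0.0559
gripper_force: 0.0
```

```bash
python3 - <<'E'
from h import *
exec(open('st.py').read())
K,r,t=cam('wrist'); im=snap('wrist','w9.png'); np.savez('w9.npz',K=K,r=r,t=t)
o=-cv2.Rodrigues(r)[0].T@t; print('cam',sh(p,o))
print([(sh(p,d['centre']),round(d['conf'],2)) for q in ('rod','grip','bottle','rest_slot') for d in robot.landmark_of('wrist',q)])
print(proj('wrist',T(p,[[132,0,85],[132,0,160],[132,0,215],[200,0,160],[0,0,155]])).round(0).tolist())
E
```

```text
14.9 F [-0.1 -0.3  0.4] [ 89.3  61.2 313.7] 0.0559 0.0
cam [ 89.5 142.1 479.4]
[(array([-127.1,   -1.9,  138.2]), 0.77), (array([-133.3,    3. ,  180.5]), 0.69), (array([314.2, -34.7,   2.5]), 0.84), (array([127.5,  11.3,  80.8]), 0.8), (array([314.6,  61.4,   2.3]), 0.73), (array([271.1, 137.5,  -0. ]), 0.71)]
[[362.0, 213.0], [370.0, 238.0], [379.0, 264.0], [437.0, 238.0], [241.0, 236.0]]
```

View pics/w9.png

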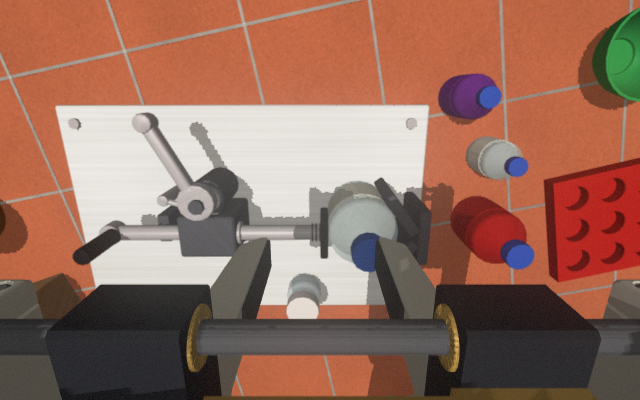

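The wrist view shows the pad at (324,232) and the bottle body at (360,222), but the finger hides the lower arm of the rest. I'll move so the camera is straight above the bottle.

play_rows:
  increments: "-40 15 -10 0 -0.2; -80 30 -10 0 -0.2; -120 45 -10 0 -0.2; -150 45 -10 0 -0.2; -150 45 -10 0 -0.2; -150 45 -10 0 -0.2"

```text
t: 15.75
tool_pos: [0.4049, -0.0742, 0.3242]
orientation: [3.127, -0.3, 0.003]
force: [0.1, 0.1, 0.6]
opening: 0.0555
gripper_force: 0.0
```

```bash
python3 - <<'E'
from h import *
exec(open('st.py').read())
im=snap('wrist','w10.png'); K,r,t=cam('wrist'); np.savez('w10.npz',K=K,r=r,t=t)
o=-cv2.Rodrigues(r)[0].T@t; print('cam',sh(p,o))
# rectify to platform-parallel plane z=160 in shaker frame: x 20..215, y 75..-75 ; 4 px/mm
X=[[20,75,160],[215,75,160],[215,-75,160],[20,-75,160]]
S=4; dst=np.float32([[0,0],[195*S,0],[195*S,150*S],[0,150*S]])
H=cv2.getPerspectiveTransform(proj('wrist',T(p,X)).astype(np.float32),dst)
o2=cv2.warpPerspective(im,H,(195*S,150*S),flags=cv2.INTER_CUBIC)
for x in range(20,216,20): cv2.line(o2,((x-20)*S,0),((x-20)*S,8),(0,0,255),1)
cv2.line(o2,(0,75*S),(780,75*S),(0,255,0),1)
a=np.linspace(0,2*np.pi,50)
for z,c in ((86,(255,0,255)),(160,(0,255,255))):
    q=proj('wrist',T(p,np.c_[131.6+35*np.cos(a),9.4+35*np.sin(a),0*a+z])); q=cv2.perspectiveTransform(q.reshape(-1,1,2).astype(np.float32),H); cv2.polylines(o2,[q.astype(int)],True,c,1)
cv2.imwrite('pics/r10.png',o2)
E
```

```text
15.75 F [-0.2  0.1  0.6] [128.7 -88.8 324.2] 0.0555 0.0
cam [128.7  -7.6 489.6]
```

View pics/r10.png

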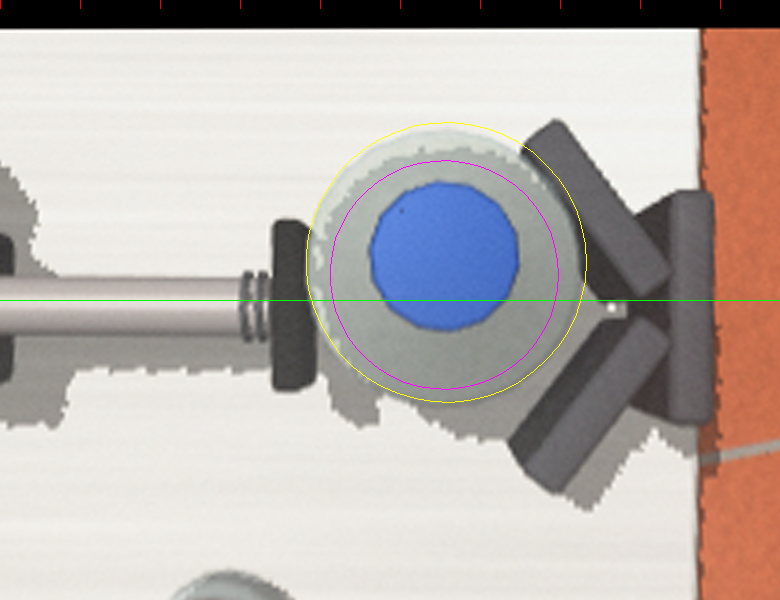

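The squared view settles it. The rod line and the V's centre lie at row ~307, while the bottle axis is at about (443,269): 9 mm off, on the upper arm only. I'll re-grip and make one careful slow push to just short of the pad's limit, holding to see whether it slides in.

play_rows:
  increments: "20 -40 0 0 -0.2; 40 -80 0 0 -0.2; 60 -125 0 0 -0.2; 80 -170 0 0 -0.2; 89 -215 0 0 -0.2; 89.5 -250 0 0 -0.2; 89.5 -257.7 30 0 -0.2; 89.5 -257.7 75 0 -0.2; 89.5 -257.7 115 0 -0.2; 89.5 -257.7 150 0 -0.2; 89.5 -257.7 160.6 0 -0.2; 89.5 -257.7 160.6 0 1; 89.5 -257.7 160.6 0 1; 89.5 -257.7 160.6 0 1; 89.5 -257.7 160.6 0 1; 89.5 -257.7 160.6 0 1; 89.5 -257.7 160.6 0 1; 89.5 -257.7 160.6 0 1"
  force: 30

```text
t: 17.6
tool_pos: [0.5427, 0.1624, 0.1644]
orientation: [-3.124, 0.301, -0.005]
force: [2.2, 7.9, -0.1]
opening: 0.015
gripper_force: 30.0
```

```bash
python3 cap.py
```

```text
17.6 F [-8.1  0.6 -0.1] [-130.     1.2  164.4] 0.015 30.0
cap [131.7   9.3 213. ] press 3.3
```

play_rows:
  increments: "0 1 0 0 1; 0 2 0 0 1; 0 3 0 0 1; 0 4 0 0 1; 0 4.4 0 0 1; 0 4.8 0 0 1; 0 4.8 0 0 1; 0 4.8 0 0 1; 0 4.8 0 0 1; 0 4.8 0 0 1"

```text
t: 18.65
tool_pos: [0.5423, 0.1603, 0.1645]
orientation: [-3.12, 0.298, -0.007]
force: [7.3, 17.7, -3.5]
opening: 0.0153
gripper_force: 30.0
```

```bash
python3 cap.py
```

```text
18.65 F [-18.7   3.7  -3.5] [-127.8    1.3  164.5] 0.0153 30.0
cap [131.6   9.3 213. ] press 5.6
```

play_rows:
  increments: "0 0.4 0 0 1; 0 0.8 0 0 1; 0 1.2 0 0 1; 0 1.2 0 0 1; 0 1.2 0 0 1; 0 1.2 0 0 1; 0 1.2 0 0 1; 0 1.2 0 0 1; 0 1.2 0 0 1; 0 1.2 0 0 1"

```text
t: 19.7
tool_pos: [0.5421, 0.1594, 0.1645]
orientation: [-3.12, 0.298, -0.007]
force: [7.5, 20.8, -4.2]
opening: 0.0154
gripper_force: 30.0
```

```bash
python3 cap.py
```

```text
19.7 F [-21.8   3.4  -4.2] [-126.9    1.2  164.5] 0.0154 30.0
cap [131.6   9.3 213. ] press 6.5
```

Even at about 11 N (7 mm in) the bottle did not shift at all, so I won't push harder. I'll ease the pad back to half-way, at rod x ≈ -130 from the force readings.

play_rows:
  increments: "0 -2 0 0 1; 0 -4 0 0 1; 0 -6 0 0 1; 0 -7.5 0 0 1; 0 -7.5 0 0 1; 0 -7.5 0 0 1"

```text
t: 20.35
tool_pos: [0.5426, 0.1621, 0.1644]
orientation: [-3.127, 0.303, -0.003]
force: [-0.1, 0.5, 6.6]
opening: 0.0154
gripper_force: 30.0
```

```bash
python3 cap.py
```

```text
20.35 F [-0.5 -0.2  6.6] [-129.7    1.3  164.4] 0.0154 30.0
cap [131.6   9.1 213. ] press 3.7
```

play_rows:
  increments: "0 -10 0 0 1; 0 -10 0 0 1; 0 3 0 0 1; 0 3 0 0 1; 0 -10 0 0 1; 0 -10 0 0 1; 0 3 0 0 1; 0 3 0 0 1; 0 -10 0 0 1; 0 -10 0 0 1; 0 3 0 0 1; 0 3 0 0 1; 0 -10 0 0 1; 0 -10 0 0 1; 0 3 0 0 1; 0 3 0 0 1; 0 -10 0 0 1; 0 -10 0 0 1; 0 3 0 0 1; 0 3 0 0 1"

```text
t: 22.4
tool_pos: [0.5423, 0.1605, 0.1644]
orientation: [-3.124, 0.302, -0.004]
force: [2.0, 8.0, 4.2]
opening: 0.0152
gripper_force: 30.0
```

```bash
python3 cap.py; python3 cap.py
```

```text
22.4 F [-8.2  0.4  4.2] [-128.1    1.2  164.4] 0.0152 30.0
cap [131.9   9.4 213. ] press 5.0
22.45 F [-6.5  0.5  4.6] [-128.     1.2  164.4] 0.0156 30.0
cap [131.8   9.2 213. ] press 5.2
```

No shift from cycling either, so I'll leave the bottle bearing on the rest, set the pad to half-way and let go.

play_rows:
  increments: "0 -1.5 0 0 1; 0 -3.3 0 0 1; 0 -3.5 0 0 1; 0 -3.5 0 0 1; 0 -3.5 0 0 1"

```text
t: 23.0
tool_pos: [0.5427, 0.1624, 0.1644]
orientation: [3.127, -0.303, 0.003]
force: [0.4, -0.9, 6.8]
opening: 0.0154
gripper_force: 30.0
```

```bash
python3 cap.py
```

```text
23.0 F [0.8 0.5 6.8] [-130.     1.2  164.4] 0.0154 30.0
cap [131.9   9.4 213. ] press 3.1
```

play_rows:
  increments: "0 0 0 0 -0.2; 0 0 0 0 -0.2; 0 0 0 0 -0.2; 0 0 0 0 -0.2; 0 0 -30 0 -0.2; 0 0 -70 0 -0.2; 10 5 -80 -8 1; 30 10 -80 -16 1; 50 20 -80 -24 1; 70 30 -80 -32 1; 90 35 -80 -40 1; 94 35 -80 -48 1; 94 35 -80 -56 1; 94 35 -80 -64 1; 94 35 -80 -72 1; 94 35 -80 -80 1; 94 35 -80 -88 1; 94 35 -80 -96 1; 94 35 -80 -104 1; 94 35 -80 -112 1"
  force: 20

```text
t: 25.05
tool_pos: [0.6274, 0.1104, 0.2427]
orientation: [-1.992, -2.429, 0.001]
force: [-0.1, 0.6, -0.9]
opening: 0.0004
gripper_force: 0.0
```

```bash
python3 - <<'E'
from h import *
exec(open('st.py').read())
M=R_.from_rotvec(s['orientation']).as_matrix(); print('ydir',np.degrees(np.arctan2(M[1,1],M[0,1]))-np.degrees(p[2]),s['q'])
im=snap('side','s11.png')
for n in ('top','side'):
  for q in ('lever_end','grip','cam_pin'):
    print(n,q,[(sh(p,d['centre']),round(d['conf'],2)) for d in robot.landmark_of(n,q)][:2])
E
```

```text
25.05 F [-0.5 -0.3 -0.9] [-95.1  94.3 242.7] 0.0004 0.0
ydir 112.31985121290084 [ 9.36694053e-02  2.22401360e-01  1.34187255e+00 -3.15059860e-05
  1.57797252e+00 -1.03430011e-01]
top lever_end [(array([-73.2, 116.6, 164.2]), 0.79)]
top grip []
top cam_pin [(array([-31.1,  39.7, 166. ]), 0.68)]
side lever_end [(array([-70.4, 111.9, 165.9]), 0.64)]
side grip [(array([-131. ,   -3.4,  178.9]), 0.66), (array([-32.4,  39.4, 166.9]), 0.32)]
side cam_pin [(array([-33.8,  36.3, 166.2]), 0.67)]
```

```bash
cat > sweep.py <<'E'
from h import *
import sys
p=np.load('p.npy'); s=robot.read_state(); M=R_.from_rotvec(s['orientation']).as_matrix()
ya=np.degrees(np.arctan2(M[1,1],M[0,1])-p[2]); ya=(ya+180)%360-180
def row(phi,d,r=80,z=152,yaw=None):
    f=np.radians(phi); C=np.array([-30+r*np.cos(f)-d*np.sin(f),40+r*np.sin(f)+d*np.cos(f),z])
    v=M.T@(T(p,C)[0]-s['tool_pos'])*1000; y=-((phi if yaw is None else yaw)-ya)
    return '%.0f %.0f %.0f %.0f 1'%(*v,y)
a,b,n=map(float,sys.argv[1:4]); d=float(sys.argv[4])
print('; '.join(row(x,d) for x in np.linspace(a,b,int(n))))
E
python3 sweep.py 118.6 118.6 1 30; python3 sweep.py 118.6 70 15 16
```

```text
-1 1 91 -7 1
-15 3 91 -7 1; -20 4 91 -3 1; -24 5 91 0 1; -29 6 91 4 1; -34 7 91 7 1; -39 7 91 11 1; -44 7 91 14 1; -49 6 91 18 1; -54 6 91 21 1; -59 5 91 24 1; -64 3 91 28 1; -68 2 91 31 1; -73 -0 91 35 1; -77 -2 91 38 1; -82 -5 91 42 1
```

play_rows:
  increments: "-1 1 35 -7 1; -1 1 75 -7 1; -1 1 91 -7 1; -1 1 91 -7 1; -8 2 91 -7 1; -15 3 91 -7 1; -20 4 91 -3 1; -24 5 91 0 1; -29 6 91 4 1; -34 7 91 7 1; -39 7 91 11 1; -44 7 91 14 1; -49 6 91 18 1; -54 6 91 21 1; -59 5 91 24 1; -64 3 91 28 1"

```text
t: 27.0
tool_pos: [0.6447, 0.0484, 0.1549]
orientation: [2.527, 1.864, 0.008]
force: [4.5, 4.0, -1.8]
opening: 0.0004
gripper_force: 2.8
```

```bash
python3 - <<'E'
from h import *
exec(open('st.py').read())
for n in ('top','side'):
  robot.read_camera(n)
  print(n,[(sh(p,d['centre']),round(d['conf'],2)) for d in robot.landmark_of(n,'lever_end')][:2])
E
python3 sweep.py 80 0 18 16
```

```text
27.0 F [-4.7  3.6 -1.8] [-37.6 123.2 154.9] 0.0004 2.8
top []
side [(array([-22.6, 123.7, 163.6]), 0.52)]
-6 -1 3 4 1; -12 -0 3 9 1; -19 -0 3 13 1; -26 -1 3 18 1; -32 -2 3 23 1; -39 -4 3 28 1; -45 -6 3 32 1; -51 -8 3 37 1; -57 -12 3 42 1; -63 -15 2 46 1; -68 -19 2 51 1; -73 -24 2 56 1; -78 -29 2 61 1; -82 -34 2 65 1; -86 -40 2 70 1; -89 -45 2 75 1; -92 -51 2 79 1; -94 -58 2 84 1
```

The lever is following, with its end at about (-23,124) and about 6 N on the finger. I'll continue the sweep to home.

play_rows:
  increments: "-6 -1 0 4 1; -12 0 0 9 1; -19 0 0 13 1; -26 -1 0 18 1; -32 -2 0 23 1; -39 -4 0 28 1; -45 -6 0 32 1; -51 -8 0 37 1; -57 -12 0 42 1; -63 -15 0 46 1; -68 -19 0 51 1; -73 -24 0 56 1; -78 -29 0 61 1; -82 -34 0 65 1; -86 -40 0 70 1"

```text
t: 28.7
tool_pos: [0.5823, -0.0229, 0.1552]
orientation: [3.14, 0.079, 0.013]
force: [7.5, 2.2, 1.7]
opening: 0.0007
gripper_force: 3.4
```

```bash
python3 - <<'E'
from h import *
exec(open('st.py').read())
for n in ('top','side'):
  robot.read_camera(n)
  print(n,[(sh(p,d['centre']),round(d['conf'],2)) for d in robot.landmark_of(n,'lever_end')][:2])
E
python3 sweep.py 10 -2 4 16;python3 sweep.py -2 -2 1 60
```

```text
28.7 F [-3.6  6.9  1.7] [ 44.4  75.6 155.2] 0.0007 3.4
top [(array([468.4, 184.1,  -2.6]), 0.63), (array([ 54.2,  59.5, 164.4]), 0.52)]
side [(array([ 53.2,  53. , 166.3]), 0.74)]
-3 0 1 4 1; -9 1 1 8 1; -15 1 1 12 1; -20 1 1 16 1
22 13 1 16 1
```

play_rows:
  increments: "-3 0 0 4 1; -7 1 0 8 1; -11 1 0 12 1; -15 1 0 14 1; -19 1 0 16 1; -21 1 0 16 1; -23 1 0 16 1; -23 1 0 16 1"

```text
t: 29.7
tool_pos: [0.5631, -0.0249, 0.1535]
orientation: [-3.121, 0.352, -0.024]
force: [35.0, -0.0, -17.9]
opening: 0.0007
gripper_force: 16.9
```

```bash
python3 - <<'E'
from h import *
exec(open('st.py').read())
for n in ('top','side'):
  robot.read_camera(n)
  print(n,[(sh(p,d['centre']),round(d['conf'],2)) for d in robot.landmark_of(n,'lever_end')][:2])
E
```

```text
29.7 F [ -6.7  34.4 -17.9] [ 50.   57.1 153.5] 0.0007 16.9
top [(array([135.8,  12.2,  82.3]), 0.24)]
side [(array([ 56.5,  32.4, 162.8]), 0.76), (array([132.5,   3.3,  85.6]), 0.56)]
```

The lever is home and bearing against its stop, so I'll back off and go up.

play_rows:
  increments: "8 0 0 0 1; 25 0 0 0 1; 45 0 0 0 1; 45 0 -40 0 1; 45 0 -85 0 1; 20 30 -150 0 1; -20 65 -170 0 1; -60 80 -170 0 1; -100 80 -170 0 1; -130 80 -170 0 1; -130 80 -170 0 1; -130 80 -170 0 1"

```text
t: 31.1
tool_pos: [0.4115, -0.0734, 0.3227]
orientation: [3.121, -0.355, 0.003]
force: [0.0, -0.2, 0.7]
opening: 0.0003
gripper_force: 0.0
```

```bash
python3 - <<'E'
from h import *
exec(open('st.py').read())
im=snap('wrist','w12.png')
for q in ('lever_end','grip','rod','bottle','jar','vial'): print(q,[(sh(p,d['centre']),round(d['conf'],2)) for d in robot.landmark_of('wrist',q)][:2])
S=3; X=[[-60,75,160],[200,75,160],[200,-75,160],[-60,-75,160]]
dst=np.float32([[0,0],[260*S,0],[260*S,150*S],[0,150*S]])
H=cv2.getPerspectiveTransform(proj('wrist',T(p,X)).astype(np.float32),dst)
cv2.imwrite('pics/r12.png',cv2.warpPerspective(im,H,(260*S,150*S),flags=cv2.INTER_CUBIC))
E
```

```text
31.1 F [0.2 0.  0.7] [126.6 -82.4 322.7] 0.0003 0.0
lever_end [(array([ 59.4,  41.4, 168.3]), 0.78)]
grip [(array([-128.6,    0.6,  184.3]), 0.88)]
rod [(array([-127.2,    1.1,  135.2]), 0.8)]
bottle [(array([126.3,  10.9,  83. ]), 0.87), (array([312.6, -37.6,  -1.5]), 0.79)]
jar [(array([ 63. , -99.8,  86.2]), 0.97)]
vial [(array([-109.9, -107.4,   83.9]), 0.82)]
```

View pics/r12.png

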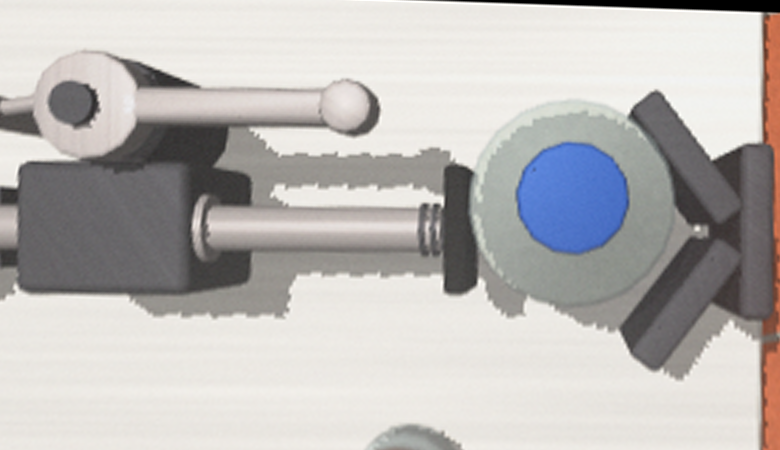

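The lever lies home along the rod, from (75,100) to (350,107). The pad is about half in, and the bottle is upright and pressed against the upper arm of the rest. The jar and vial are where they were. Handing in.

```bash
python3 -c "
from plant import robot
print(robot.close_job())"
```

```text
the job is handed in; nothing more can be done
None
```

Job handed in at about 31 s, but the bottle isn't centred in the V: it is upright and clamped about 9 mm off the rod's line, on one arm only, and pushing the pad to about 7 mm of its 8 mm travel (about 11 N) did not move it, so it may not count as seated. The pad is about half-way in, the rod released, the lever fully home, the bottle untouched by the robot, and the jar and vial unmoved.

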